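# Push the palette home between the cream jars

### The job

Without pinching or lifting it, push the flat make-up palette across the table with your fingers, through the narrow gap between the two cream jars and into the bay behind them, until its leading end is fully home and square against the bay's back stop. Leave the foundation bottle, the lipstick and the small pot where they stand, and draw your hand back when done.

Things in the scene. Friction and masses are not known exactly. Their poses are not given: they have to be found in the camera images.
- palette_mid (a point): Centre (half-way up, 10 mm above the table) of the make-up palette: a loose, closed, flat black plastic case with six round brown and beige pans on its top, 90 mm long (its x) by 70 mm wide (its y) by 20 mm thick, 0.1 to 0.23 kg, lying flat before the gap, its x axis within 0.35 rad of the station's x axis.
- station: Fixed make-up station. Origin at table height, midway between two round cream jars (white, dark grey lids, 60 mm diameter, 42 mm high, stuck down), centres at y = +68.5 and -68.5 mm in its frame: the gap is 77 mm wide, narrowest at x = 0. Its x axis is the way to push, z is up. The palette starts at x = -165 to -125 mm, within 25 mm of y = 0.
- bay_home (a point): Where the palette's centre is when fully home: 70 mm past the gap along the station's x axis, 10 mm above the table; axes as the station's. The palette's trailing end is then 25 mm past the gap's narrowest point.
- bay_stop (a point): Middle of the back stop's near face at table height, 115 mm past the gap. The bay is grey, U-shaped, fixed, floorless and open to the gap: back stop 30 mm high, two side walls 22 mm high reaching from 30 to 123 mm past the gap, inner faces 41 mm either side of the middle line; all 8 mm thick.
- foundation: Bystander: loose upright skin-coloured foundation bottle, 34 mm diameter, 85 mm high with a narrower neck; origin at the centre of its underside.
- lipstick: Bystander: loose upright black lipstick tube with a brass band, 21 mm diameter, 73 mm high; origin at the centre of its underside.
- pot: Bystander: loose small amber glass pot with a black lid, 44 mm diameter, 34 mm high; origin at the centre of its underside.
- palette: The same palette; origin at the centre of its underside, axes as above.
Mind the look-alikes: they are no part of the job. Leave any blue or yellow look-alike of the palette alone.

How it is judged (in metres and radians):
On the way:
1. the palette lies in the gap between the jars (x of palette_mid in the frame of station between -0.035 and 0.035 m and y of palette_mid in the frame of station between -0.012 and 0.012 m and height (world z) of palette_mid below 0.018 m), for 0.05 s.
At the end, for the whole second after the job is handed in: The palette lies flat and at rest in the bay behind the jars, its centre within 7 mm of the fully home place along the bay (leading end against the back stop) and within 12 mm of the bay's middle line, square to within 0.12 rad (x of palette_mid in the frame of station between 0.063 and 0.078 m and y of palette_mid in the frame of station between -0.012 and 0.012 m and angle between the x axis of palette_mid and the x axis of station, either way round below 0.12 rad and height (world z) of palette_mid below 0.013 m and angle between palette_mid's own z axis and vertical below 0.08 rad and linear speed of palette below 0.01 m/s); the robot touches nothing.
It fails at once if the palette is lifted off the table or tipped (height (world z) of palette_mid above 0.018 m or angle between palette_mid's own z axis and vertical above 0.2 rad).
It fails at once if a bystander (bottle, lipstick or pot) is moved by more than 15 mm or knocked over (distance of any of foundation, lipstick, pot from where it was at the start of the episode above 0.015 m or angle between any of foundation, lipstick, pot's own z axis and vertical above 0.4 rad).
It also fails if it takes over 61 s, if anything falls off the work surface, if the arm or the gripper's body presses on something with over 40 N, if the wrist force passes 120 N, or if a joint passes its speed limit or range.

### The arm

A 6-joint arm with a two-finger parallel gripper is mounted at the origin on the work surface. World frame = base frame: x ahead of the robot, y to its left, z up, the work surface at z = 0. Lengths are in mm, angles in rad, forces in N, time in s.
With the tool pointing down it reaches from about 400 to 925 mm from the base axis. Payload 12.5 kg.
Tool frame: the origin (TCP) lies at the centre of the arm's flange, where the gripper is bolted on; the fingertips stand 190 mm ahead of it and the grasp point (between the pads) lies 171 mm ahead of it; z points along the fingers, y is the line along which they close (so a half turn about z gives the same grasp; the last joint's range is limited). The gripper opens to 95 mm and grips with 3 to 60 N. Pads are 20 mm wide; open, the fingers measure 119 mm over their backs; the gripper's body (75 mm by 180 mm) begins 59 mm behind the grasp point.
Start: joints at [0.997, 0.491, 1.559, -0, 1.092, -0.106], TCP at [281.805, 557.863, 404.761] pointing down, gripper open.
Joint ranges: [-3.1, 3.1], [-0.84, 2.19], [0.05, 2.79], [-1.13, 4.28], [0.06, 2.93], [-2.69, 2.69]. Speed limits (rad/s): [2.22, 2.22, 2.79, 3.14, 3.14, 3.14].

### API

Orientations are given as [roll, pitch, yaw] about the fixed x, y, z axes, in that order (R = Rz(yaw) Ry(pitch) Rx(roll)).
In Python, from cell import env, read_camera, search_frame, cut_out gives the robot as it stands. The module is installed in compiled form; this text tells all that it offers.
- The arm moves only by the tool move_arm, never from a script. Its argument "commands" is a list of rows, each a list of 3 entries, a list of its own where there are three numbers: the shift along the world's x, y, z normalised to -1 to 1, where 1 is 0.03 m, then the turn about the world's z normalised to -1 to 1, where 1 is 0.08 rad, then the opening, from -1 (shut) to 1 (fully open), so that 0 is half open. A call has 1 to 20 rows; each row shifts and turns the commanded pose from where the row before left it; what a row does not reach is not made up. A row lasts 1/12 s, in which the tool goes at most 41.7 mm and 7.16 degrees, less where a joint would pass 70% of its speed; a pose out of reach is approached as far as the arm can. A call with a number of a shift or a turn outside -1 to 1 is refused whole. A call with a gripper value outside its range is refused whole. The fingers move at their own pace and stop on an object; the grip force is fixed at half the most. Time passes only in rows, so rows that do not move let the fingers close. It gives the time, the measured TCP pose, the force, the opening and the grip force at its end, in the units of the state.
- env.state(): the state, without advancing time (a new reading comes with each control period).
- read_camera(name): name is "side" or "top"; returns a dict with "image" (420x560x3 uint8, red, green, blue), "fx", "fy", "cx", "cy" (pixels), "rvec" (rotation vector, rad) and "tvec" (3), from world to camera coordinates, as OpenCV has them. Camera axes: x right, y down, z forward; pixel columns grow to the right and rows downward; lengths in mm; the calibration is good to about 2 mm. A picture is of the moment at which its call begins. There is no depth.
- env.job_done(): hands the job in; it is judged then, once.
Trained networks look in a picture, given as the dict that the camera call returned (one of the last four; its "shot" number tells which), for a name from the list of things; names that differ only in an ending like _2 or _b are one class to them, and where a whole thing is asked for, a point or a joint stands for the part that bears it (a point fixed in the world has none). Each returns a list of dicts, best first, with "confidence" (0 to 1); they miss things now and then, are a little off and sometimes report something else, mostly with a low value. They report only what shows in the picture. A call takes as long as a camera call. They do not tell look-alikes from the thing itself.
- search_frame(thing, picture): "at" ([column, row] in pixels, amid what is visible of it).
- cut_out(thing, picture): "region" (420x560 bool, what is visible of it) and "at" ([column, row] in pixels, amid what is visible of it).
The state is a dict: "t": time; "joints": joint angles; "qvel": joint speeds; "tau": joint torques, N m; "eef_pos": TCP position; "tcp_rot": TCP orientation; "ft_force": force on the tool from outside, world axes, zero at the start; "moment": the same for the moment, N m; "opening": opening from 0.0 (shut) to 1.0 (fully open); "grip_force": force on a finger pad.
Only numpy, scipy, OpenCV 4.12 (cv2) and the standard library are available. Lean on these libraries where they do the work, as an engineer would, in place of code of your own. Each camera call takes 0.05 s, during which the arm holds its last target. There are 200 camera calls.

## Working session

There is one attempt and no reset: what is moved stays moved. The work goes in short steps, Python scripts to look and compute and a tool call to move; the robot and the scene stay as the last step left them, time stands still between calls to the robot, and variables do not carry over. Pictures are saved under pics/ and viewed, at most 10 in all, crops included, and the job is handed in when it is done.

Besides the shell and the picture viewer there is one more tool, called after "Call:" as name(argument=value, ...) on one line, values as JSON. move_arm: Moves the arm, as the interface text tells. Its arguments: {"type":"object","properties":{"commands":{"type":"array","items":{"type":"array"}}},"required":["commands"]}

```bash
mkdir -p pics; cat > h.py <<'E'
import numpy as np, cv2
from cell import env, read_camera, search_frame, cut_out
def ray(p,uv):
    K=np.array([[p['fx'],0,p['cx']],[0,p['fy'],p['cy']],[0,0,1]])
    R=cv2.Rodrigues(np.array(p['rvec'],float))[0];t=np.array(p['tvec'],float).ravel()
    return -R.T@t, (R.T@np.linalg.inv(K)@np.c_[np.atleast_2d(uv),np.ones(len(np.atleast_2d(uv)))].T).T
def onz(p,uv,z):
    c,d=ray(p,uv); return (c+d*((z-c[2])/d[:,2])[:,None])[:,:2]
E
python3 - <<'E'
from h import *
s=env.state();print(s)
for n in("top","side"):
    p=read_camera(n);cv2.imwrite(f"pics/{n}0.png",p['image'][:,:,::-1]);print(n,ray(p,[[280,210]]))
    for k in("palette","station","foundation","lipstick","pot","bay_stop"):
        try:
            for d in cut_out(k,p)[:3]:
                q=d['region'].astype(np.uint8);pts=cv2.findNonZero(q)
                r=cv2.minAreaRect(onz(p,pts[:,0].astype(float),20).astype(np.float32)) if k=="palette" else ''
                print(k,round(d['confidence'],2),d['at'],onz(p,[d['at']],10).round(),r)
        except Exception as e: print(k,e)
E
```

```text
{'t': 0.0, 'joints': array([ 9.97402775e-01,  4.91553637e-01,  1.55945329e+00, -1.66375794e-05,
        1.09175193e+00, -1.05586878e-01]), 'qvel': array([ 0.0003913 ,  0.00019563, -0.00068445, -0.00083631,  0.00084098,
       -0.00050089]), 'tau': array([-1.70463616e-03, -6.12631202e+01, -2.58187187e+01,  6.91854581e-02,
        4.80708957e-02, -5.42487271e-05]), 'eef_pos': array([281.7828506 , 557.82947481, 404.16399387]), 'tcp_rot': array([-3.14043139e+00, -1.08233561e-04,  2.67379359e+00]), 'ft_force': array([ 0.09275448, -0.15276155, -0.89172015]), 'moment': array([-0.0534946 ,  0.03970077,  0.01024963]), 'grip_force': 0.0, 'opening': 1.00020109889618}
top (array([459.26384099, -43.519894  , 850.07295726]), array([[ 0.10134553, -0.01073583, -0.99483116]]))
palette 0.95 [222.5, 224.5] [[518.  58.]] ((517.778564453125, 53.876800537109375), (90.39592742919922, 69.84053039550781), 84.30010223388672)
palette 0.88 [214.1, 299.4] [[377.  73.]] ((380.4034729003906, 76.23340606689453), (90.65878295898438, 69.61551666259766), 89.35871887207031)
palette 0.69 [183.1, 149.2] [[666. 135.]] ((6
[... 419 characters left out ...]
8]]))
palette 0.97 [266.5, 266.7] [[522.  56.]] ((517.8001098632812, 60.36058044433594), (100.1624526977539, 74.06333923339844), 84.69978332519531)
palette 0.84 [355.8, 305.8] [[377.  83.]] ((381.8623046875, 83.30555725097656), (99.71805572509766, 70.72380828857422), 89.40328216552734)
palette 0.47 [318.5, 133.3] [[ 517. -290.]] ((516.5088500976562, -279.30810546875), (22.100305557250977, 114.51448059082031), 8.217634201049805)
station 0.82 [299.8, 192.0] [[ 512. -115.]] 
station 0.24 [218.1, 165.0] [[ 681. -139.]] 
foundation 0.85 [269.5, 126.2] [[ 622. -283.]] 
lipstick 0.83 [319.1, 134.8] [[ 515. -286.]] 
pot 0.96 [218.3, 166.7] [[ 679. -134.]] 
bay_stop 0.7 [302.5, 192.8] [[ 507. -114.]]
```

View pics/top0.png

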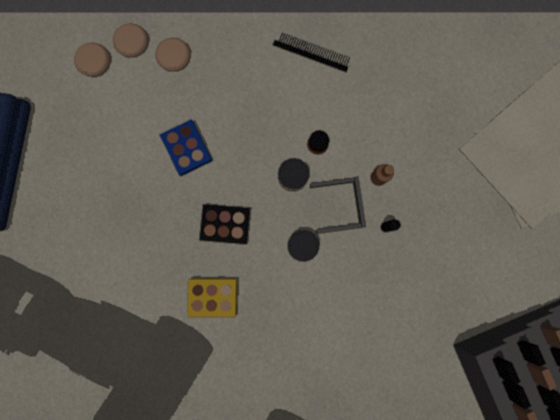

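View pics/side0.png

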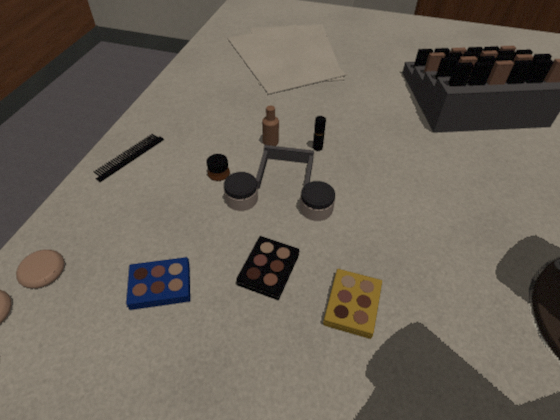

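The top view shows the black palette at (225,224), the jar lids at (294,174) and (304,245), and the bay opening left, with its stop at about (360,203). The pot (318,141), bottle (383,174) and lipstick (390,225) are outside it. The blue (186,148) and yellow (212,297) look-alikes are clear of the path. The side view agrees.

```bash
cat >> h.py <<'E'
def lids(p,guess):
    g=cv2.cvtColor(p['image'],cv2.COLOR_RGB2GRAY);out=[]
    for u,v in guess:
        m=np.zeros_like(g);m[v-24:v+25,u-24:u+25]=(g[v-24:v+25,u-24:u+25]<62)
        n,l,s,c=cv2.connectedComponentsWithStats(m)
        i=l[v,u]; pts=cv2.findNonZero((l==i).astype(np.uint8))[:,0].astype(float)
        w=onz(p,pts,42).astype(np.float32);(c,r)=cv2.minEnclosingCircle(w)
        out.append(w.mean(0));print('lid',len(pts),w.mean(0),c,r)
    return np.array(out)
def pal(p,near):
    best=None
    for d in cut_out("palette",p):
        pts=cv2.findNonZero(d['region'].astype(np.uint8))[:,0].astype(float)
        r=cv2.minAreaRect(onz(p,pts,20).astype(np.float32))
        if np.hypot(*(np.array(r[0])-near))<50: return r
E
python3 - <<'E'
from h import *
p=read_camera("top")
L=lids(p,[(294,174),(304,245)])
o=L.mean(0);y=L[0]-L[1];print('pitch',np.hypot(*y));y/=np.hypot(*y)
# station z up: x = y rotated -90
x=np.array([y[1],-y[0]]);print('o',o,'x',x,'ang',np.arctan2(x[1],x[0]))
print('stop',o+115*x, onz(p,[[358,203]],30))
r=pal(p,[518,54]);c=np.array(r[0]);print(r,'st',(c-o)@x,(c-o)@y)
s=env.state();yaw=s['tcp_rot'][2];ty=np.array([np.sin(yaw),-np.cos(yaw)]);print('tool y ang',np.arctan2(ty[1],ty[0]),'want',np.arctan2(y[1],y[0]))
for k in(55,65,75,100):
    a=np.radians(0);print(k,'behind',c-k*x)
for xx in(-70,-45,0,25,15):print(xx,o+xx*x)
E
```

```text
lid 796 [609.59674  -77.522446] (608.9481811523438, -78.69196319580078) 30.8802433013916
lid 892 [479.57678 -96.91012] (484.70269775390625, -105.33113098144531) 43.12045669555664
pitch 131.45749
o [544.5868  -87.21628] x [ 0.14748245 -0.9890647 ] ang -1.422774
stop [ 561.5473  -200.95871] [[ 554.88902518 -200.06979172]]
((517.8171997070312, 53.5974235534668), (90.59465789794922, 70.07459259033203), 84.85277557373047) st -143.22190581959694 -5.709308204782474
tool y ang 1.1030259956202348 want 0.14802241
55 behind [509.70566463 107.99598312]
65 behind [508.23083973 117.88663101]
75 behind [506.75601578 127.7772789 ]
100 behind [503.06895447 152.50389481]
-70 [534.263   -17.98175]
-45 [537.9501   -42.708366]
0 [544.5868  -87.21628]
25 [ 548.27386  -111.942894]
15 [ 546.799    -102.052246]
```

```bash
sed -i "s/        n,l,s,c=cv2/        m=cv2.morphologyEx(m,cv2.MORPH_OPEN,cv2.getStructuringElement(cv2.MORPH_ELLIPSE,(15,15)))\n        n,l,s,c=cv2/" h.py
python3 - <<'E'
from h import *
p=read_camera("top")
L=lids(p,[(294,174),(304,245)])
o=L.mean(0);y=L[0]-L[1];print('pitch',np.hypot(*y));y/=np.hypot(*y)
x=np.array([y[1],-y[0]]);print('o',o,'x',x,'ang',np.arctan2(x[1],x[0]))
g=cv2.cvtColor(p['image'],cv2.COLOR_RGB2GRAY)
m=np.zeros_like(g);m[176:236,312:368]=g[176:236,312:368]<80
# bay outline at z~22..30 in station frame
pts=cv2.findNonZero(m)[:,0].astype(float);w=onz(p,pts,22)-o;a=w@x;b=w@y
for lo,hi in((35,65),(65,105)):
    k=(a>lo)&(a<hi);print(lo,[ (round(b[k&s].min(),1),round(b[k&s].max(),1)) for s in (b>25,b<-25)])
w=onz(p,pts,30)-o;a=w@x;b=w@y;k=(abs(b)<30)&(a>90);print('stop a',a[k].min(),a[k].max())
c=np.array(pal(p,[518,54])[0]);print('st',(c-o)@x,(c-o)@y)
d=np.array([np.cos(np.radians(-95.15)),np.sin(np.radians(-95.15))])
for k in(75,90):print(k,'behind along palette',c-k*d)
for xx in(-70,-45,0,25,15):print(xx,o+xx*x)
np.save('st.npy',np.r_[o,x,y])
E
```

```text
lid 783 [609.95245  -77.467155] (609.165283203125, -78.21546936035156) 30.599891662597656
lid 827 [477.97174 -94.60914] (478.44598388671875, -94.58943939208984) 31.019794464111328
pitch 133.08928
o [543.9621  -86.03815] x [ 0.12880063 -0.9916705 ] ang -1.4416369
35 [(np.float64(37.9), np.float64(48.7)), (np.float64(-50.0), np.float64(-38.5))]
65 [(np.float64(37.6), np.float64(49.3)), (np.float64(-50.2), np.float64(-38.3))]
stop a 109.24597215651232 122.69411020030697
st -141.11638394253123 -7.4019487173163725
75 behind along palette [525.1781833  127.64666953]
90 behind along palette [526.5246354 142.5861162]
-70 [534.94604  -16.621216]
-45 [538.1661   -41.412975]
0 [543.9621  -86.03815]
25 [ 547.1821  -110.82991]
15 [ 545.8941  -100.91321]
```

Call:
move_arm(commands=[[[0.544,-0.923,-0.32],-0.99,-0.3],[[0.544,-0.923,-0.32],-0.99,-0.3],[[0.544,-0.923,-0.32],-0.99,-0.3],[[0.544,-0.923,-0.32],-0.99,-0.3],[[0.544,-0.923,-0.32],-0.99,-0.3],[[0.544,-0.923,-0.32],-0.99,-0.3],[[0.544,-0.923,-0.32],-0.99,-0.3],[[0.544,-0.923,-0.32],-0.99,-0.3],[[0.544,-0.923,-0.32],-0.99,-0.3],[[0.544,-0.923,-0.32],-0.99,-0.3],[[0.544,-0.923,-0.32],-0.99,-0.3],[[0.544,-0.923,-0.32],-0.99,-0.3],[[0.544,-0.923,-0.32],-0.99,-0.3],[[0.544,-0.923,-0.32],-0.99,-0.3],[[0.544,-0.923,-0.32],-0.99,-0.3],[[0,0,0],0,-0.3],[[0,0,0],0,-0.3],[[0,0,0],0,-0.3],[[0,0,0],0,-0.3]])

```text
t: 2.48
eef_pos: [526.2, 143.3, 261.1]
tcp_rot: [3.141, -0.0, 1.488]
ft_force: [-0.2, 0.7, -0.5]
opening: 0.348
grip_force: 0.0
```

Call:
move_arm(commands=[[[0,0,-0.5],0,-0.3],[[0,0,-0.5],0,-0.3],[[0,0,-0.5],0,-0.3],[[0,0,-0.4],0,-0.3],[[0,0,-0.2],0,-0.3],[[0,0,0],0,-0.3],[[0,0,0],0,-0.3],[[0,0,0],0,-0.3]])

```text
t: 3.15
eef_pos: [526.6, 142.9, 198.5]
tcp_rot: [3.14, -0.0, 1.486]
ft_force: [-0.0, -0.1, 0.1]
opening: 0.35
grip_force: 0.0
```

```bash
python3 - <<'E'
from h import *
p=read_camera("top");cv2.imwrite("pics/top1.png",cv2.resize(p['image'][100:310,130:410,::-1],None,fx=2.8,fy=2.8))
print(pal(p,[518,54]));p=read_camera("side");cv2.imwrite("pics/side1.png",cv2.resize(p['image'][130:340,130:410,::-1],None,fx=2.8,fy=2.8))
E
```

```text
((518.1068725585938, 53.911827087402344), (91.0580825805664, 70.8836669921875), 84.876220703125)
```

View pics/side1.png

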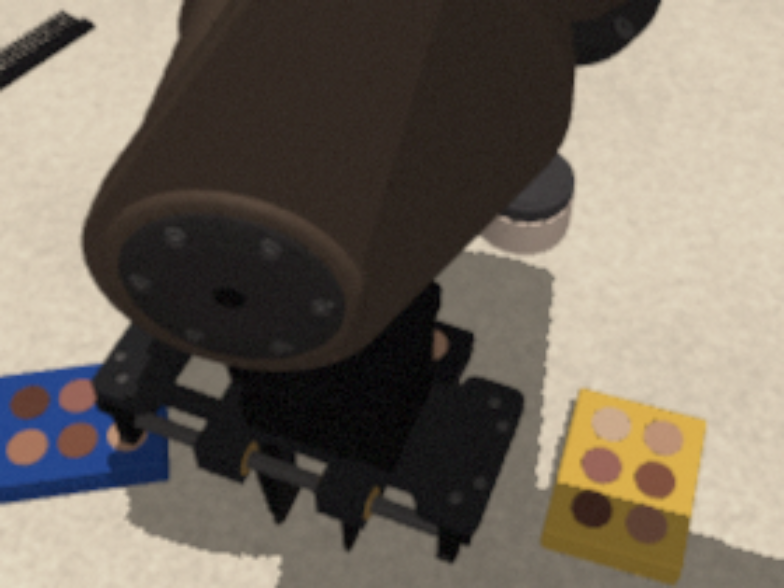

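The side view shows the arm hiding most of the palette. The two fingertips, at about (280,520) and (350,545) in the crop, stand clear between the blue and yellow cases. The top camera still measures the palette.

Call:
move_arm(commands=[[[-0.02,-0.23,0],0,-0.3],[[-0.02,-0.23,0],0,-0.3],[[-0.02,-0.23,0],0,-0.3],[[-0.02,-0.23,0],0,-0.3],[[-0.02,-0.23,0],0,-0.3],[[0.016,-0.2,0],0.18,-0.3],[[0.016,-0.2,0],0.18,-0.3],[[0.016,-0.2,0],0.18,-0.3],[[0.016,-0.2,0],0.18,-0.3],[[0.016,-0.2,0],0.18,-0.3],[[0.016,-0.2,0],0.18,-0.3],[[0.016,-0.2,0],0.18,-0.3],[[0.016,-0.2,0],0.18,-0.3],[[0,0,0],0,-0.3]])

```text
t: 4.47
eef_pos: [527.5, 58.7, 197.8]
tcp_rot: [3.142, 0.0, 1.6]
ft_force: [-0.3, -0.3, 0.7]
opening: 0.349
grip_force: 0.0
```

```bash
cat > look.py <<'E'
from h import *
import sys
st=np.load('st.npy');o,x,y=st[:2],st[2:4],st[4:]
s=env.state();e=s['eef_pos'][:2];print('tool st',(e-o)@x,(e-o)@y,'yaw rel',s['tcp_rot'][2]-np.pi/2-np.arctan2(y[1],y[0]),s['ft_force'].round(1),s['t'])
n=e+65*x
p=read_camera("top");r=pal(p,n)
if r:
    c=np.array(r[0]);a=r[2] if r[1][0]>r[1][1] else r[2]-90
    rel=(np.radians(a)-np.arctan2(x[1],x[0])+np.pi/2)%np.pi-np.pi/2
    print('pal st',(c-o)@x,(c-o)@y,'rel',rel,r[1])
if len(sys.argv)>1: cv2.imwrite(sys.argv[1],cv2.resize(p['image'][100:310,130:410,::-1],None,fx=2.8,fy=2.8))
E
python3 look.py pics/a.png
```

```text
tool st -145.6839752129714 2.3074945821439896 yaw rel -0.09952279350954618 [-0.3 -0.3  0.7] 4.4667
pal st -70.98714848791087 -5.850795671535707 rel 1.4321739096739021 (60.5252685546875, 72.4832992553711)
```

View pics/a.png

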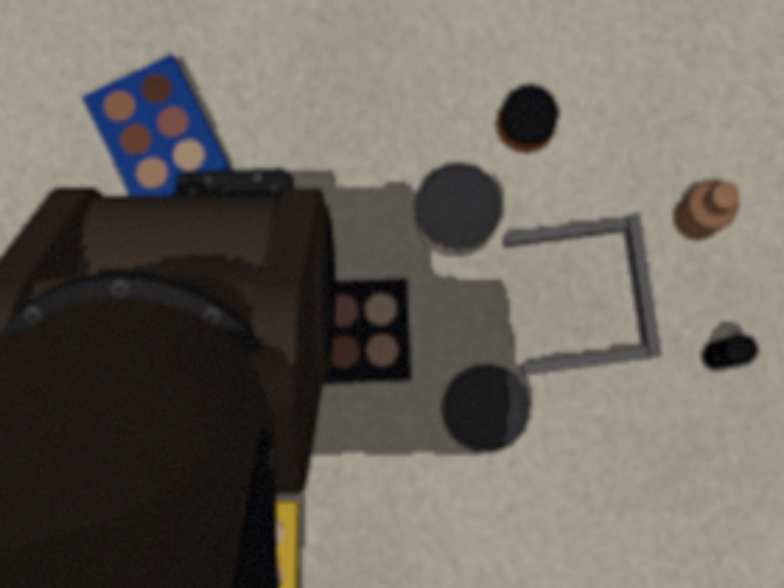

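The top view shows the palette's leading part at crop (330–408, 280–380). It is heading between the jar lids at (459,207) and (487,407), its trailing end is under the arm, and the bystanders are untouched. From the leading edge, its centre is at about station (-86, -4), turned -0.14 rad.

Call:
move_arm(commands=[[[0.014,-0.195,0],0.22,-0.3],[[0.014,-0.195,0],0.22,-0.3],[[0.014,-0.195,0],0.22,-0.3],[[0.014,-0.195,0],0.22,-0.3],[[0.014,-0.195,0],0.22,-0.3],[[0.014,-0.15,0],0.22,-0.3],[[0,0,0],0,-0.3]])

```text
t: 5.15
eef_pos: [530.0, 25.9, 197.7]
tcp_rot: [3.142, 0.0, 1.707]
ft_force: [-0.1, -0.1, -0.9]
opening: 0.354
grip_force: 0.0
```

```bash
python3 - <<'E'
t=open('look.py').read()
t=t[:t.index('if r:')]+'''
for d in cut_out("palette",p):
    pts=cv2.findNonZero(d['region'].astype(np.uint8))[:,0].astype(float);w=onz(p,pts,20)-o;a=w@x;b=w@y
    if abs(np.median(b))>30 or np.median(a)<-200: continue
    # side edges & front edge, in station frame
    f=[];k=(b>np.percentile(b,12))&(b<np.percentile(b,88))
    bb=np.round(b[k]/3).astype(int);q=np.array([(v*3,a[k][bb==v].max()) for v in np.unique(bb)])
    m=np.polyfit(q[:,0],q[:,1],1);ang=-np.arctan(m[0])
    mid=(b[a>a.max()-30].max()+b[a>a.max()-30].min())/2
    fx=np.polyval(m,mid)
    print('conf',d['confidence'],'front x',fx,'ang',ang,'midy(front 30)',mid,'b range',b.min(),b.max(),'a',a.min(),a.max(),'centre',fx-45*np.cos(ang),mid-30*np.sin(ang))
'''+t[t.index('if len(sys'):]
open('look.py','w').write(t)
E
python3 look.py pics/b.png
```

```text
tool st -112.77808956281696 0.5480022637647204 yaw rel 0.006555115645112242 [-0.1 -0.1 -0.9] 5.15
conf 0.94 front x -11.389730172003787 ang 0.02237738097357258 midy(front 30) 0.05863602291119108 b range -35.147902402329784 35.265174448152166 a -53.84374682399479 -10.364935681780036 centre -56.378463830615125 -0.6126293806467329
conf 0.63 front x 89.04173974664828 ang 0.006486257001302314 midy(front 30) -1.1690088974224189 b range -98.75991436542456 101.7307579548866 a -31.279952463481823 125.50079449647556 centre 44.042686352751964 -1.363595243030582
```

View pics/b.png

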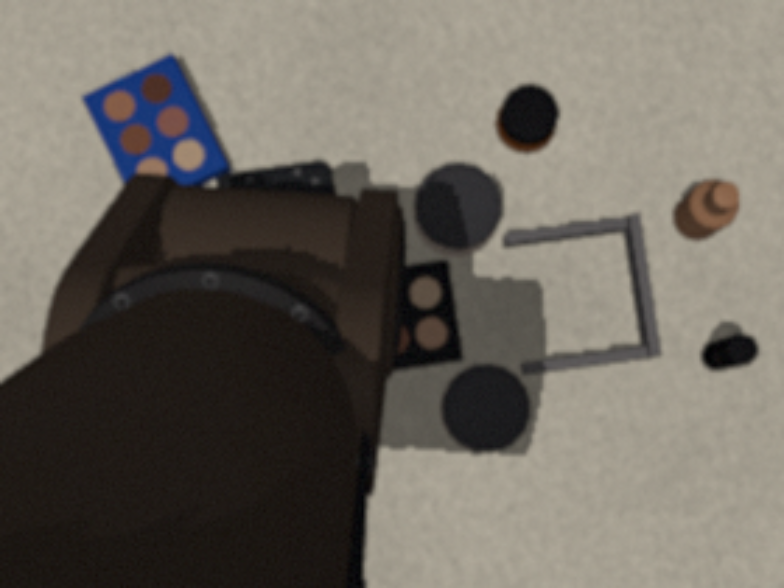

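The view shows the palette square before the gap, its leading edge at crop (445–462, 262–360), centred between the lids. It is at station (-56, -0.6), turned 0.02 rad.

Call:
move_arm(commands=[[[0.026,-0.2,0],0,-0.3],[[0.026,-0.2,0],0,-0.3],[[0.026,-0.2,0],0,-0.3],[[0.026,-0.2,0],0,-0.3],[[0.026,-0.2,0],0,-0.3],[[0.026,-0.2,0],0,-0.3],[[0.026,-0.2,0],0,-0.3],[[0.026,-0.2,0],0,-0.3],[[0.026,-0.2,0],0,-0.3],[[0.026,-0.2,0],0,-0.3],[[0,0,0],0,-0.3]])

```text
t: 6.22
eef_pos: [538.0, -34.8, 197.8]
tcp_rot: [3.141, 0.0, 1.706]
ft_force: [-0.4, 0.6, 0.1]
opening: 0.352
grip_force: 0.0
```

```bash
python3 look.py pics/c.png
```

```text
tool st -51.55005140650706 0.6545313164042587 yaw rel 0.005835420578528705 [-0.4  0.6  0.1] 6.2167
conf 0.65 front x 50.450483881323805 ang 0.022818768095332453 midy(front 30) -15.818360699507043 b range -34.07299478504569 2.4362733860315995 a 40.27791051980947 51.23897724758556 centre 5.462199036965416 -16.50286433568708
```

Call:
move_arm(commands=[[[0.025,-0.2,0],0,-0.3],[[0.025,-0.2,0],0,-0.3],[[0.025,-0.2,0],0,-0.3],[[0.025,-0.2,0],0,-0.3],[[0.025,-0.2,0],0,-0.3],[[0.025,-0.2,0],0,-0.3],[[0.025,-0.2,0],0,-0.3],[[0.025,-0.2,0],0,-0.3],[[0.025,-0.2,0],0,-0.3],[[0,0,0],0,-0.3]])

```text
t: 7.2
eef_pos: [544.7, -88.8, 197.8]
tcp_rot: [3.141, 0.0, 1.706]
ft_force: [0.2, 0.7, -0.1]
opening: 0.351
grip_force: 0.0
```

Call:
move_arm(commands=[[[0.009,-0.07,0],0,-0.3],[[0.009,-0.07,0],0,-0.3],[[0.009,-0.07,0],0,-0.3],[[0,0,0],0,-0.3]])

```text
t: 7.53
eef_pos: [545.4, -94.2, 197.8]
tcp_rot: [3.141, 0.0, 1.707]
ft_force: [-0.3, -0.1, -0.7]
opening: 0.349
grip_force: 0.0
```

```bash
python3 look.py pics/d.png
```

```text
tool st 8.318580544300609 0.3650748850584031 yaw rel 0.006729113933463315 [-0.3 -0.1 -0.7] 7.5333
```

Call:
move_arm(commands=[[[0.006,-0.05,0],0,-0.3],[[0.006,-0.05,0],0,-0.3],[[0,0,0],0,-0.3]])

```text
t: 7.93
eef_pos: [545.7, -97.2, 197.8]
tcp_rot: [3.141, 0.0, 1.707]
ft_force: [-0.6, -0.5, 1.1]
opening: 0.348
grip_force: 0.0
```

Call:
move_arm(commands=[[[0.006,-0.05,0],0,-0.3],[[0,0,0],0,-0.3]])

```text
t: 8.1
eef_pos: [545.9, -98.2, 197.8]
tcp_rot: [3.142, -0.001, 1.706]
ft_force: [1.6, 6.6, 0.9]
opening: 0.352
grip_force: 3.0
```

Call:
move_arm(commands=[[[0.006,-0.05,0],0,-0.3],[[0,0,0],0,-0.3]])

```text
t: 8.27
eef_pos: [546.0, -98.6, 197.8]
tcp_rot: [-3.141, -0.002, 1.706]
ft_force: [1.9, 18.1, 2.0]
opening: 0.35
grip_force: 8.5
```

Call:
move_arm(commands=[[[-0.013,0.1,0],0,-0.3],[[-0.026,0.2,0],0,-0.3],[[-0.052,0.4,0],0,-0.3],[[-0.052,0.4,0],0,-0.3],[[-0.026,0.2,0.5],0,-0.3],[[0,0,0.9],0,-0.3],[[0,0,0.9],0,-0.3],[[0,0.5,0.9],0,-0.3],[[0,0.9,0.9],0,-0.3],[[0,0.9,0.5],0,-0.3],[[0,0.9,0],0,-0.3],[[0,0.9,0],0,-0.3],[[0,0.9,0],0,-0.3],[[0,0.9,0],0,-0.3],[[0,0.5,0],0,-0.3],[[0,0,0],0,-0.3],[[0,0,0],0,-0.3]])

```text
t: 9.68
eef_pos: [540.4, 132.1, 335.6]
tcp_rot: [-3.141, 0.0, 1.709]
ft_force: [0.0, -0.4, -0.2]
opening: 0.351
grip_force: 0.0
```

```bash
python3 look.py pics/e.png
```

```text
tool st -216.73437239792386 24.578627062499407 yaw rel 0.008852609546231793 [ 0.  -0.4 -0.2] 9.6833
conf 0.79 front x 112.2276384439697 ang 0.017079432651700737 midy(front 30) -0.6941908663798344 b range -36.293681137341224 34.905299404581555 a 22.793899901873594 113.52524736422126 centre 67.23420169236525 -1.2065489353422036
```

View pics/e.png

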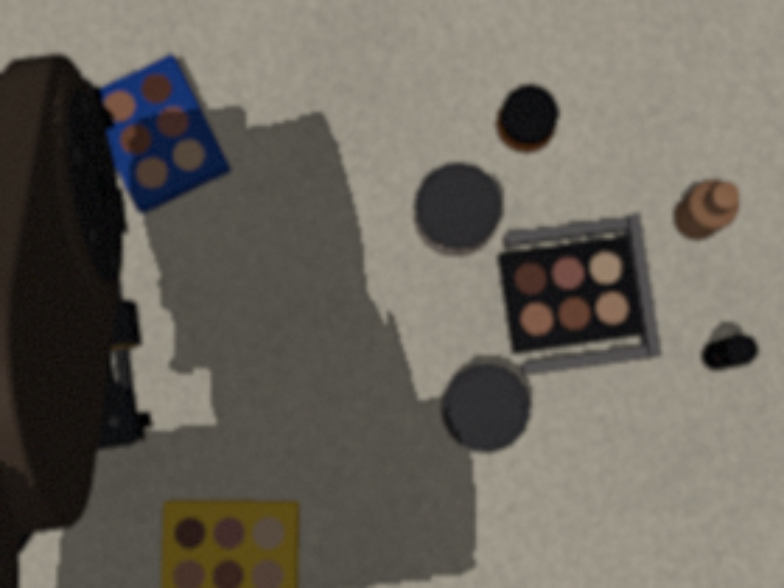

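The palette sits in the bay at crop (500–645, 237–352), square against the stop at (645,285). The bystanders have not moved and the hand is clear.

```bash
python3 -c "
from cell import env; print(env.job_done())"
```

```text
the job is handed in; nothing more can be done
None
```

I pushed the palette through the gap until it pressed against the back stop, drew the hand back and handed the job in; the last picture shows it flat and square in the bay with the bystanders unmoved, but the hand-in returned no verdict.

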